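# Put the optics parts on their storage pads

### The arm

A 7-joint arm with a two-finger parallel gripper is mounted at the origin on a cart in front of the work surface, level with it; the furniture and walls round the work are solid. World frame = base frame: x ahead of the robot, y to its left, z up, the work surface at z = 0. Lengths are in m, angles in rad, forces in N, time in s.
With the tool pointing down it reaches from about 0.35 to 0.9 m from the base axis. Payload 8.1 kg.
Tool frame: the origin (TCP) lies at the very end of the fingers, on their centre line; the grasp point (between the pads) lies 19 mm behind it (arm.tcp_to_grasp is the distance from the TCP to the grasp point, in m); z points along the fingers, y is the line along which they close (so a half turn about z gives the same grasp; the last joint's range is limited). The gripper opens to 92 mm and grips with 3 to 60 N. Pads are 19 mm wide; open, the fingers measure 130 mm over their backs; the gripper's body (75 mm by 190 mm) begins 47 mm behind the grasp point.
Start: joints at [-1.266, 0.434, 0.025, 1.573, -0.012, 1.134, -0.075], TCP at [0.248, 0.574, 0.227] pointing down, gripper open.
Joint ranges: [-2.62, 2.62], [-0.44, 2.09], [-1.27, 1.32], [0.08, 2.57], [-1.32, 4.46], [0.12, 2], [-2.74, 2.74]. Speed limits (rad/s): [2.22, 2.22, 3.01, 3.01, 3.14, 3.14, 3.14].

### API

Orientations are given as a rotation vector (axis times angle).
In Python, from cell import arm gives the robot as it stands.
- The arm moves only by the shell command python3 nudge.py 'ROWS' [FORCE]. ROWS is a JSON list of rows, 1 to 10 of them, each of 5 numbers: dx, dy, dz in m, then a turn about the tool's z in rad, then the opening from 0.0 (shut) to 1.0 (fully open); each row shifts and turns the commanded pose from where the row before left it, along the tool's axes as they then stand; what a row does not reach is not made up. A row lasts 1/10 s, in which the tool goes at most 0.05 m and 0.15 rad, less where a joint would pass 70% of its speed; a pose out of reach is approached as far as the arm can. The fingers move at their own pace and stop on an object; FORCE is the grip in N (left out, the last holds). Time passes only in rows, so rows that do not move let the fingers close. It prints the time, the measured TCP pose, the force, the opening and the grip force at its end.
- arm.observe(): the state, without advancing time (a new reading comes with each control period).
- arm.get_image(name): name is "scene" or "top" or "wrist"; returns a dict with "image" (400x640x3 uint8, blue, green, red), "fx", "fy", "cx", "cy" (pixels), "cam_to_world" (4x4, takes a point from camera to world coordinates); the wrist camera has in their place "mount" (4x4, takes a point from camera to tool coordinates, whose origin is the TCP and whose axes are the flange's). Camera axes: x right, y down, z forward; pixel columns grow to the right and rows downward; lengths in m; the calibration is good to about 2 mm. A picture is of the moment at which its call begins: read the wrist's pose just before it. There is no depth.
- arm.sign_off(): hands the job in; it is judged then, once.
The state is a dict: "clock": time; "joints": joint angles; "dq": joint speeds; "joint_efforts": joint torques, N m; "position": TCP position; "ee_rot": TCP orientation; "force": force on the tool from outside, world axes, zero at the start; "ft_torque": the same for the moment, N m; "width": opening from 0.0 (shut) to 1.0 (fully open); "gripper_force": force on a finger pad.
Only numpy, scipy, OpenCV 4.12 (cv2) and the standard library are available. Lean on these libraries where they do the work, as an engineer would, in place of code of your own. Each camera call takes 0.05 s, during which the arm holds its last target. There are 200 camera calls.

### The job

Put the four parts away on the grey storage pads, each standing upright on its own black outline and lined up with it: the tube, which now stands inside the wide collar, on the small ring; the collar on the large ring; the mounted lens on the broad rectangle; and the beam block on the narrow bar. Do not knock or shift the black post holder that stands among them.

Things in the scene. Friction and masses are not known exactly. Their poses are not given: they have to be found in the camera images.
- collar: Wide low aluminium ring standing on the table: outside diameter 58 mm, bore 42 mm right through (no floor), 30 mm high, about 0.14 kg. Origin: centre of its underside, z up along the bore. At the start the tube stands in its bore.
- tube: Slim aluminium tube, outside diameter 38 mm, bore 28 mm, 62 mm high, about 0.09 kg, loose (2 mm play all round) in the collar's bore at the start, standing on the table, so that its upper 32 mm stick out above the collar. Origin: centre of its underside, z up along its axis.
- post_holder: Black post holder, a bystander to be left alone: a round black column 24 mm in diameter on a 32 mm round foot, 56 mm high, with a light thumbscrew sticking out to its -y. Origin: under the centre of its 32 x 41 mm footprint; the column stands 4 mm to +y of it. (Also fixed there: a tall post with a level crossbar behind the work, at about x 0.65, y -0.03 to -0.18 m.)
- beam_block: Black plate with a yellow sign on one face, standing on its edge: 12 mm thick (its x), 50 mm wide (its y), 50 mm high, about 0.15 kg. Origin: centre of its underside. Either way round is right.
- pad_large_ring: Fixed light grey square pad, 84 x 84 mm, 5 mm high, screwed down with a small screw in each corner. Origin: centre of its underside; its top is 5 mm above. Inlaid flush in its top, in black, at true size: a ring 58 mm outside and 42 mm inside, centred: the place of the collar.
- pad_small_ring: Fixed light grey square pad, 84 x 84 mm, 5 mm high, screwed down with a small screw in each corner. Origin: centre of its underside; its top is 5 mm above. Inlaid flush in its top, in black, at true size: a ring 38 mm outside and 28 mm inside, centred: the place of the tube.
- pad_foot: Fixed light grey square pad, 84 x 84 mm, 5 mm high, screwed down with a small screw in each corner. Origin: centre of its underside; its top is 5 mm above. Inlaid flush in its top, in black, at true size: a broad rectangle 30 mm (x) by 40 mm (y), centred: the place of the mounted lens.
- pad_bar: Fixed light grey square pad, 84 x 84 mm, 5 mm high, screwed down with a small screw in each corner. Origin: centre of its underside; its top is 5 mm above. Inlaid flush in its top, in black, at true size: a bar 12 mm (x) by 50 mm (y), centred: the place of the beam block.
- lens_holder: Mounted lens, 76 mm high, 0.12 kg: black foot 30 mm (its x) by 40 mm (its y), 8 mm high; on its centre a light post 12 mm in diameter up to z 38 mm; on top a black lens ring in the y-z plane, 8 mm thick, outside diameter 37 mm, centre at z 57 mm. Origin: centre of its underside. Can be pinched along its x from above, on post and ring. Either way round is right.

How it is judged:
At the end, for the whole second after the job is handed in: Collar on the large ring, tube on the small ring, mounted lens on the rectangle, beam block on the bar: each within 12 mm of centre, upright, on its pad, at rest; lens foot and beam block within 0.25 rad of their outlines, either way round; post holder upright, within 30 mm of its start (horizontal distance between collar and pad_large_ring below 0.012 m and height (world z) of collar between 0.003 and 0.009 m and angle between each of collar, tube, lens_holder, beam_block's own z axis and vertical below 0.1 rad and linear speed of each of collar, tube, lens_holder, beam_block below 0.02 m/s and angular speed of each of collar, tube, lens_holder, beam_block below 0.2 rad/s and horizontal distance between tube and pad_small_ring below 0.012 m and height (world z) of tube between 0.003 and 0.009 m and horizontal distance between lens_holder and pad_foot below 0.012 m and height (world z) of lens_holder between 0.003 and 0.009 m and horizontal distance between beam_block and pad_bar below 0.012 m and height (world z) of beam_block between 0.003 and 0.009 m and angle between the y axis of beam_block and the y axis of pad_bar, either way round below 0.25 rad and angle between the y axis of lens_holder and the y axis of pad_foot, either way round below 0.25 rad and distance of post_holder from where it was at the start of the episode below 0.03 m and angle between post_holder's own z axis and vertical below 0.2 rad); the robot touches nothing.
It fails at once if the post holder is shifted or tipped (distance of post_holder from where it was at the start of the episode above 0.03 m or angle between post_holder's own z axis and vertical above 0.3 rad).
It also fails if it takes over 112 s, if anything falls off the work surface, if the arm or the gripper's body presses on something with over 40 N, if the wrist force passes 120 N, or if a joint passes its speed limit or range.

## Working session

There is one attempt and no reset: what is moved stays moved. The work goes in short steps, Python scripts to look and compute and a shell command to move; the robot and the scene stay as the last step left them, time stands still between calls to the robot, and variables do not carry over. Pictures are saved under pics/ and viewed, at most 14 in all, crops included, and the job is handed in when it is done.

```bash
ls; mkdir -p pics; python3 - <<'E'
from cell import arm
import cv2,numpy as np
s=arm.observe();print({k:np.round(v,3) for k,v in s.items()},arm.tcp_to_grasp)
for n in("top","scene"):
    d=arm.get_image(n);cv2.imwrite(f"pics/{n}0.png",d["image"])
    print(n,d["fx"],d["cx"],d["cy"],np.round(d["cam_to_world"],3).tolist())
d=arm.get_image("wrist");print(np.round(d["mount"],3).tolist(),d["fx"])
E
```

```text
cell.py
nudge.py
pics
{'clock': np.float64(0.0), 'joints': array([-1.266,  0.435,  0.025,  1.574, -0.012,  1.134, -0.075]), 'dq': array([ 0.001, -0.   , -0.   , -0.002, -0.   ,  0.002, -0.   ]), 'joint_efforts': array([ 0.0000e+00, -6.6785e+01,  9.8500e-01, -3.1445e+01, -6.0000e-02,
        4.3000e-02,  0.0000e+00]), 'position': array([0.248, 0.573, 0.226]), 'ee_rot': array([-6.360e-01, -3.076e+00,  3.000e-03]), 'force': array([ 0.564, -0.659,  0.262]), 'ft_torque': array([ 0.008, -0.007, -0.011]), 'gripper_force': np.float64(0.0), 'width': np.float64(0.997)} 0.0188
top 363.1264425004093 315.01947656022617 198.76000756405315 [[-0.016, -0.985, 0.17, 0.322], [-1.0, 0.02, 0.018, 0.067], [-0.022, -0.17, -0.985, 1.112], [0.0, 0.0, 0.0, 1.0]]
scene 411.83537068420634 319.82440376274377 200.579830975714 [[0.865, -0.272, 0.422, 0.063], [-0.501, -0.501, 0.705, -0.638], [0.02, -0.821, -0.57, 0.621], [0.0, 0.0, 0.0, 1.0]]
[[0.001, -0.967, -0.255, 0.068], [1.0, 0.001, -0.0, -0.0], [0.001, -0.255, 0.967, -0.158], [0.0, 0.0, 0.0, 1.0]] 360.4692683162683
```

View pics/top0.png

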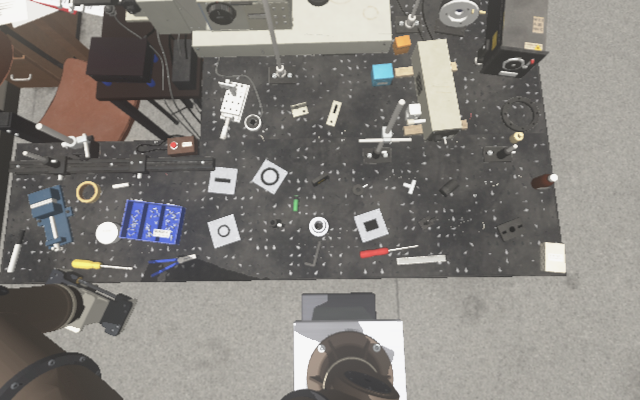

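View pics/scene0.png

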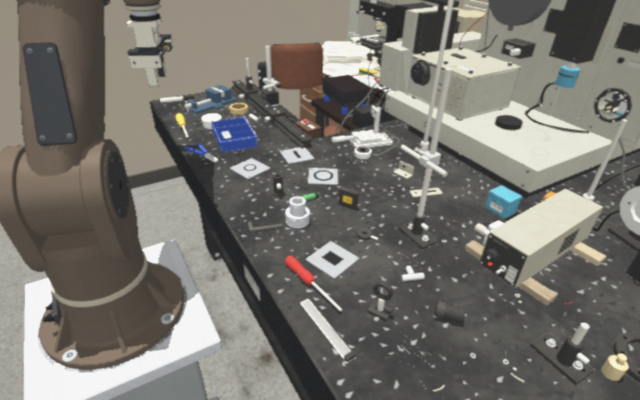

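The top view shows the pads: bar (223,180), large ring (270,177), small ring (224,231) and rectangle (371,225). The tube in the collar is at (319,226), the post holder at about (277,224) and the beam block at about (320,180). In the scene view the lens is at about (380,300).

```bash
cat > h.py <<'E'
from cell import arm
import cv2,numpy as np
from scipy.spatial.transform import Rotation as R
def cam(n):
    s=arm.observe();d=arm.get_image(n)
    if n=="wrist":
        T=np.eye(4);T[:3,:3]=R.from_rotvec(s["ee_rot"]).as_matrix();T[:3,3]=s["position"]
        d["cam_to_world"]=T@d["mount"]
    return d
def ray(d,u,v):
    M=np.array(d["cam_to_world"]);r=M[:3,:3]@[(u-d["cx"])/d["fx"],(v-d["cy"])/d["fy"],1]
    return M[:3,3],r
def onz(d,u,v,z):
    o,r=ray(d,u,v);return o+r*(z-o[2])/r[2]
def proj(d,p):
    q=np.linalg.inv(d["cam_to_world"])@np.append(p,1);return [d["cx"]+d["fx"]*q[0]/q[2],d["cy"]+d["fy"]*q[1]/q[2]]
def tri(rays):
    A=np.zeros((3,3));b=np.zeros(3)
    for o,r in rays:
        r=r/np.linalg.norm(r);P=np.eye(3)-np.outer(r,r);A+=P;b+=P@o
    p=np.linalg.solve(A,b);return p,max(np.linalg.norm(np.cross(p-o,r/np.linalg.norm(r))) for o,r in rays)
def totool(p):
    s=arm.observe();return R.from_rotvec(s["ee_rot"]).inv().apply(np.array(p)-s["position"])
E
python3 - <<'E'
from h import *
t=cam("top");s=cam("scene")
for n,u,v in(("bar",223,180),("large",270,177),("small",224,231),("foot",371,225)): print(n,onz(t,u,v,.005).round(3))
print("collar",onz(t,319,226,.062).round(3),"post",onz(t,277,224,.056).round(3),"blk",onz(t,320,180,.05).round(3))
print("scene",[(n,onz(s,u,v,z).round(3)) for n,u,v,z in(("lensfoot",380,310,.004),("blk",348,200,.025),("post",278,185,.03),("cyl",450,314,.01),("tee",413,274,.01))])
a=cv2.resize(t["image"][140:270,180:460],None,fx=2.8,fy=2.8,interpolation=cv2.INTER_CUBIC)
b=cv2.resize(s["image"][140:340,220:480],None,fx=3,fy=3,interpolation=cv2.INTER_CUBIC)[:,:780]
cv2.imwrite("pics/t1.png",a);cv2.imwrite("pics/s1.png",b)
print(proj(t,onz(s,380,310,.004)))
E
```

```text
bar [0.579 0.376 0.005]
large [0.585 0.228 0.005]
small [0.419 0.369 0.005]
foot [ 0.429 -0.081  0.005]
collar [0.423 0.077 0.062] post [0.432 0.199 0.056] blk [0.562 0.071 0.05 ]
scene [('lensfoot', array([ 0.437, -0.246,  0.004])), ('blk', array([0.569, 0.068, 0.025])), ('post', array([0.439, 0.209, 0.03 ])), ('cyl', array([ 0.543, -0.322,  0.01 ])), ('tee', array([ 0.551, -0.207,  0.01 ]))]
[np.float64(425.0865345779668), np.float64(221.34849257156657)]
```

View pics/t1.png

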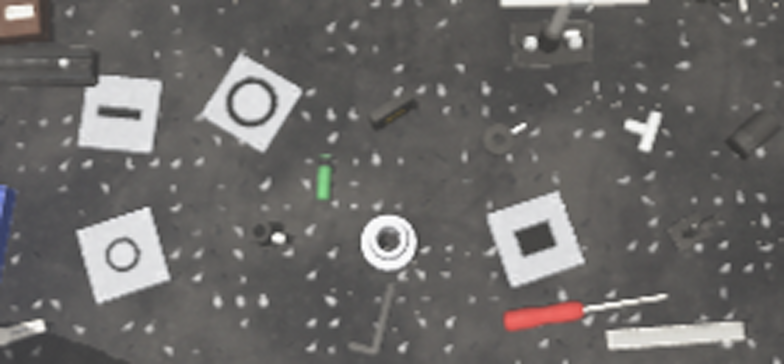

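View pics/s1.png

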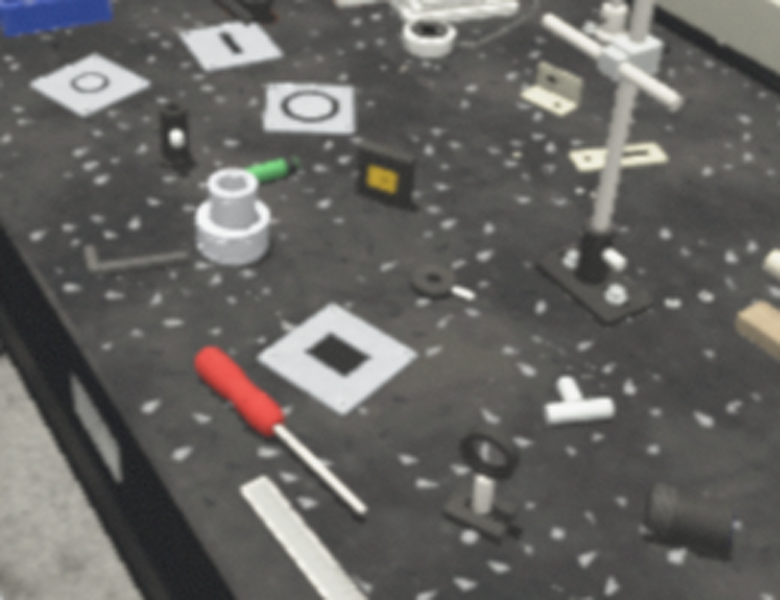

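The zoomed crops show all four parts and pads clearly. The lens is at (480,490) in the scene crop with its foot slightly turned, and the post's thumbscrew faces -y. Next come closer wrist views from two places.

```bash
python3 nudge.py '[[0,0,0,-0.137,1],[0,0,0,-0.137,1],[0,0,0,-0.136,1],[-0.037,-0.046,0,0,1],[-0.037,-0.046,0,0,1],[-0.037,-0.046,0,0,1],[-0.037,-0.046,0,0,1],[-0.037,-0.046,0,0,1],[-0.037,-0.046,0,0,1],[0,0,0,0,1]]'
python3 - <<'E'
from h import *
s=arm.observe();print(s["position"],s["ee_rot"],s["joints"].round(2))
d=cam("wrist");cv2.imwrite("pics/w1.png",d["image"]);import pickle;pickle.dump(d,open("w1.pkl","wb"))
E
```

```text
clock: 1.25
position: [0.4418, 0.333, 0.2269]
ee_rot: [0.014, 3.139, -0.005]
force: [-0.0, 0.0, 0.3]
width: 0.998
gripper_force: 0.0
[0.44184564 0.33295837 0.22689606] [ 0.01424214  3.13885677 -0.00500709] [-0.76  0.32  0.02  1.75 -0.    1.07  0.82]
```

View pics/w1.png

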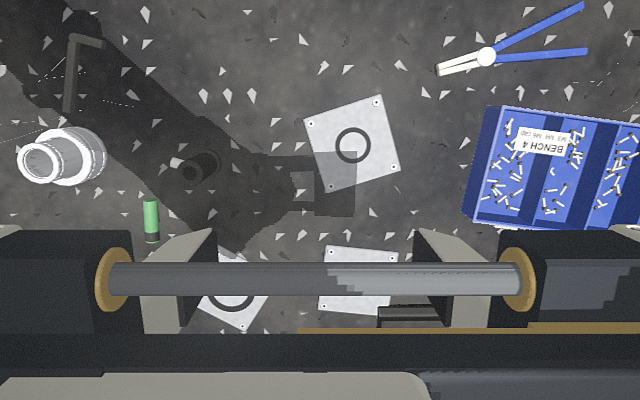

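The wrist view shows the tube in the collar (tube rim at about (42,162)), the post holder (195,168), the small ring (352,145) and the lower parts of the other pads. I'll take more views, travelling over the work.

```bash
cat > snap.py <<'E'
import sys,pickle
from h import *
for n in sys.argv[1:]:
    d=cam("wrist");pickle.dump(d,open(n+".pkl","wb"));cv2.imwrite(f"pics/{n}.png",d["image"])
E
N="python3 nudge.py"
$N '[[-0.046,0.01,0,0,1],[-0.046,0.01,0,0,1],[-0.046,0.01,0,0,1],[0,0,0,0,1],[0,0,0,0,1]]' | grep pos; python3 snap.py w2
$N '[[0,-0.046,0,0,1],[0,-0.046,0,0,1],[0,-0.046,0,0,1],[0,0,0,0,1],[0,0,0,0,1]]' | grep pos; python3 snap.py w3
$N '[[0.035,-0.04,0,0,1],[0.035,-0.04,0,0,1],[0,-0.04,0,0,1],[0,0,0,0,1],[0,0,0,0,1]]' | grep pos; python3 snap.py w4
$N '[[0,-0.046,0,0,1],[0,-0.046,0,0,1],[0,-0.046,0,0,1],[0,-0.04,0,0,1],[0,0,0,0,1],[0,0,0,0,1]]' | grep pos; python3 snap.py w5
$N '[[0,-0.046,0,0,1],[0,-0.046,0,0,1],[0,-0.046,0,0,1],[0,0,0,0,1],[0,0,0,0,1]]' ; python3 snap.py w6
python3 -c "
import cv2,numpy as np
I=[cv2.resize(cv2.imread(f'pics/w{i}.png')[:240],(400,150),interpolation=cv2.INTER_AREA) for i in range(1,7)]
g=[cv2.imread(f'pics/w{i}.png')[:240] for i in (2,3)]
cv2.imwrite('pics/m1.png',np.vstack([cv2.imread('pics/w2.png')[:260],cv2.imread('pics/w4.png')[:260]]))
cv2.imwrite('pics/m2.png',np.vstack([cv2.imread('pics/w5.png')[:260],cv2.imread('pics/w6.png')[:260]]))
"
```

```text
position: [0.5739, 0.3717, 0.2254]
position: [0.5736, 0.2323, 0.2277]
position: [0.5088, 0.1185, 0.2272]
position: [0.5101, -0.0595, 0.2266]
clock: 4.1
position: [0.5105, -0.1974, 0.2264]
ee_rot: [0.005, -3.141, -0.001]
force: [0.0, 0.9, 0.5]
width: 1.001
gripper_force: 0.0
```

View pics/m1.png

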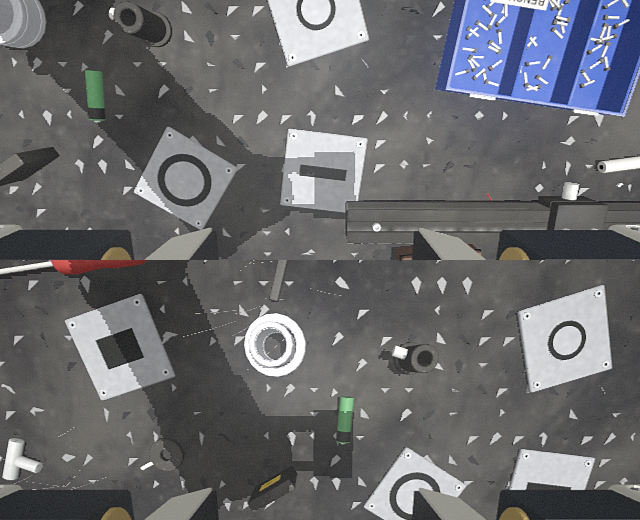

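View pics/m2.png

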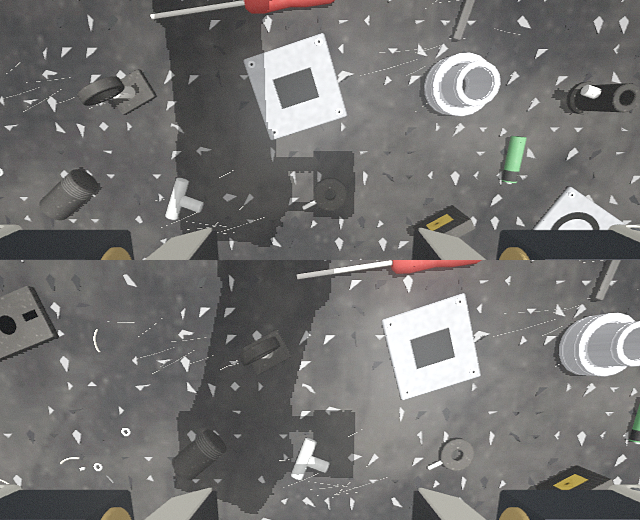

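w2 shows the large ring (184,180), the bar (323,172) and the small ring (316,10). w4 shows the foot rectangle (120,86), the tube/collar (275,84), the post (425,98) and the block (272,227). w5 and w6 show the lens foot (137,90 / 266,93). Now I'll measure the pad outlines and the tube/collar.

```bash
cat > pads.py <<'E'
from h import *;import pickle
V={i:pickle.load(open(f"w{i}.pkl","rb")) for i in range(1,7)}
seeds=dict(bar=(.579,.376),large=(.585,.228),small=(.419,.369),foot=(.429,-.081))
views=dict(bar=(2,3),large=(2,3),small=(1,2,4),foot=(4,5,6))
for n,s in seeds.items():
    rs=[]
    for i in views[n]:
        d=V[i];g=cv2.GaussianBlur(cv2.cvtColor(d["image"],cv2.COLOR_BGR2GRAY),(3,3),0)
        u,v=proj(d,(*s,.005));m=(g>100).astype(np.uint8)
        cs,h=cv2.findContours(m,cv2.RETR_CCOMP,cv2.CHAIN_APPROX_NONE)
        c=[(cv2.contourArea(k),k) for k,q in zip(cs,h[0]) if q[3]>=0 and cv2.contourArea(k)>150 and abs(cv2.boundingRect(k)[0]+cv2.boundingRect(k)[2]/2-u)<40 and abs(cv2.boundingRect(k)[1]+cv2.boundingRect(k)[3]/2-v)<40]
        if not c: print(n,i,"none",u,v);continue
        k=max(c,key=lambda t:t[0])[1]
        P=np.array([onz(d,*q[0],.005)[:2] for q in k])*1000
        (cx,cy),wh,a=cv2.minAreaRect(P.astype(np.float32))
        M=cv2.moments(k);cu,cv_=M["m10"]/M["m00"],M["m01"]/M["m00"]
        box=cv2.boxPoints(((cx,cy),wh,a));e=max((box[1]-box[0],box[2]-box[1]),key=np.linalg.norm)
        rs.append(ray(d,cu,cv_));print(n,i,"px",round(cu),round(cv_),"c",round(cx,1),round(cy,1),"size",np.round(wh,1),"long axis deg",round(np.degrees(np.arctan2(e[1],e[0]))%180,1))
    if len(rs)>1: p,e=tri(rs);print(n,"TRI",p.round(4),"miss",round(e,4))
E
python3 pads.py
python3 - <<'E'
import cv2,numpy as np
a=cv2.imread("pics/w4.png")[30:140,210:340];b=cv2.imread("pics/w5.png")[30:140,400:530];c=cv2.imread("pics/w3.png")[100:230,0:260]
d=cv2.imread("pics/w6.png")[50:130,210:340]
f=lambda x,s:cv2.resize(x,None,fx=s,fy=s,interpolation=cv2.INTER_CUBIC)
A=np.hstack([f(a,3),f(b,3)]);B=np.hstack([f(c,1.8),cv2.resize(f(d,2.4),(780-468,234))]);cv2.imwrite("pics/m3.png",np.vstack([A,B]))
E
```

```text
bar 2 px 323 172 c 580.0 379.4 size [50.9 13.3] long axis deg 82.9
bar 3 px 452 172 c 580.0 379.4 size [49.8 12.2] long axis deg 83.1
bar TRI [0.58   0.3796 0.0044] miss 0.0
large 2 px 184 180 c 589.0 230.6 size [58.2 58.7] long axis deg 90.2
large 3 px 314 180 c 588.9 231.0 size [58.8 58. ] long axis deg 45.2
large TRI [0.5885 0.2308 0.0052] miss 0.0
small 1 px 352 145 c 420.7 371.3 size [36.9 36.7] long axis deg 44.8
small 2 none 313.18759307121064 6.551636723374173
small 4 px 567 80 c 420.4 371.3 size [37.3 37.7] long axis deg 139.8
small TRI [0.4203 0.3713 0.0053] miss 0.0002
foot 4 px 120 88 c 430.1 -79.2 size [31.9 41.3] long axis deg 107.5
foot 5 none 294.2014703159232 86.73280650480703
foot 6 none 430.7964265633753 86.99004000276041
```

View pics/m3.png

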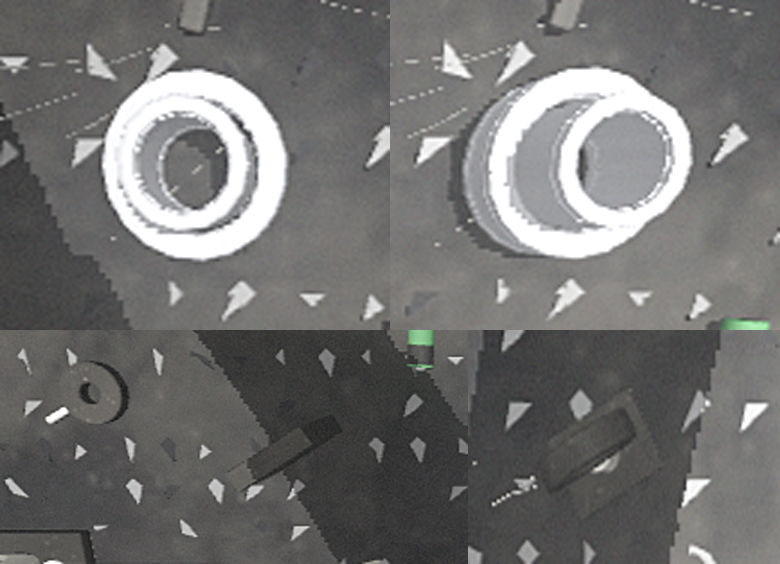

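The crops show the tube rim at w4 px (270.7,84.3) and w5 px (478.7,83.3). The collar rim is at w4 (275,84.7) and w5 about (461.5,84.3). The block and lens lie diagonally.

```bash
sed -i 's/(g>100)/(g>TH)/; s/^V=/import sys;TH=int(sys.argv[1]);V=/' pads.py; python3 pads.py 140 | grep foot
python3 - <<'E'
from h import *;import pickle
a,b=[pickle.load(open(f"w{i}.pkl","rb")) for i in(4,5)]
for n,p,q in(("tube",(270.7,84.3),(478.7,83.3)),("collar",(275,84.7),(461.5,84.3))):
    print(n,*tri([ray(a,*p),ray(b,*q)]))
    # refined: white rim contours
for d,n in((a,4),(b,5)):
    g=cv2.cvtColor(d["image"],cv2.COLOR_BGR2GRAY);m=(g>225).astype(np.uint8)
    cs,h=cv2.findContours(m,cv2.RETR_CCOMP,cv2.CHAIN_APPROX_NONE)
    for k,q in zip(cs,h[0]):
        x,y,w,hh=cv2.boundingRect(k)
        if w>25 and 30<y+hh/2<140 and (x>210): print(n,"hole" if q[3]>=0 else "out",x+w/2-.5,y+hh/2-.5,w,hh)
E
```

```text
foot 4 none 117.94180683954713 87.15270633022166
foot 5 px 296 88 c 430.2 -79.5 size [30.8 40.5] long axis deg 107.7
foot 6 px 432 88 c 430.1 -79.4 size [30.2 40.2] long axis deg 107.5
foot TRI [ 0.4299 -0.0795  0.0055] miss 0.0
tube [0.42761173 0.08005773 0.06195272] 0.00015556413747464396
collar [0.42675721 0.07985502 0.02492501] 5.7745210290215536e-05
4 out 274.0 84.5 61 62
4 hole 270.0 84.0 35 37
4 hole 274.0 85.5 47 48
5 out 466.0 84.0 67 63
5 hole 478.0 83.0 35 37
5 hole 454.5 84.0 36 49
5 out 304.5 86.0 82 105
5 hole 295.0 87.5 49 44
```

Pad heights come out at about 5 mm, the tube rim at 62 mm at (0.4276,0.0800), and the collar is concentric with it. Going to the tube.

```bash
cat > to.py <<'E'
import sys
from h import *
s=arm.observe();x=R.from_rotvec(s["ee_rot"]).apply([[0,1,0],[0,0,1]])
p=list(map(float,sys.argv[1:4]))
print("t",round(s["clock"],2),"pos",s["position"].round(4),"go",totool(p).round(4),"ydir deg",round(np.degrees(np.arctan2(x[0,1],x[0,0])),1),"z",x[1].round(3),"j",s["joints"].round(2),"w",round(s["width"],3),"gf",round(s["gripper_force"],1))
E
python3 nudge.py '[[0.012,0.0396,0,0,1],[0.012,0.0396,0,0,1],[0.012,0.0396,0,0,1],[0.012,0.0396,0,0,1],[0.012,0.0396,0,0,1],[0.012,0.0396,0,0,1],[0.012,0.0396,0,0,1],[0,0,0.04,0,1],[0,0,0.04,0,1],[0,0,0,0,1]]' >/dev/null
python3 to.py .4276 .08 .035
```

```text
t 5.15 pos [0.4213 0.0801 0.1434] go [-0.0071  0.      0.1084] ydir deg 90.4 z [-0.007 -0.002 -1.   ] j [-0.35  0.22  0.05  2.13 -0.02  0.79  1.28] w 1.001 gf 0.0
```

```bash
python3 nudge.py '[[-0.007,0,0.03,0,1],[0,0,0.03,0,1],[0,0,0.03,0,1],[0,0,0,0,1],[0,0,0,0,1]]' >/dev/null
python3 to.py .4276 .08 .035
```

```text
t 5.65 pos [0.4324 0.0793 0.058 ] go [0.0048 0.0007 0.023 ] ydir deg 90.2 z [-0.  0. -1.] j [-0.33  0.38  0.04  2.2  -0.03  0.56  1.3 ] w 1.003 gf 0.0
```

```bash
python3 nudge.py '[[0.005,0,0.0115,0,1],[0,0,0.0115,0,1],[0,0,0,0,1],[0,0,0,0,1],[0,0,0,0,1]]' 12 >/dev/null
python3 to.py .4276 .08 .035
```

```text
t 6.15 pos [0.4281 0.0787 0.0351] go [0.0005 0.0013 0.0001] ydir deg 90.1 z [ 0.002  0.001 -1.   ] j [-0.33  0.42  0.04  2.23 -0.03  0.49  1.3 ] w 0.999 gf 0.0
```

```bash
python3 nudge.py '[[0,0.001,0,0,0.3],[0,0,0,0,0.3],[0,0,0,0,0.3],[0,0,0,0,0.3],[0,0,0,0,0.3],[0,0,0,0,0.3],[0,0,0,0,0.3],[0,0,0,0,0.3]]' 15
python3 to.py .4276 .08 .135
```

```text
clock: 6.95
position: [0.4271, 0.0793, 0.0337]
ee_rot: [0.003, -3.142, -0.0]
force: [-0.2, 0.8, -0.6]
width: 0.415
gripper_force: 15.0
t 6.95 pos [0.4271 0.0793 0.0337] go [-0.0005  0.0007 -0.1013] ydir deg 90.1 z [-0.  0. -1.] j [-0.33  0.42  0.04  2.23 -0.03  0.49  1.3 ] w 0.415 gf 15.0
```

```bash
python3 nudge.py '[[0,0,-0.03,0,0.3],[0,0,-0.04,0,0.3],[0,0,-0.04,0,0.3],[0,0.042,0,0,0.3],[0,0.042,0,0,0.3],[0.001,0.042,0,0,0.3],[0.002,0.042,0,0,0.3],[0.002,0.042,0,0,0.3],[0.002,0.042,0,0,0.3],[0,0.04,0,0,0.3]]' >/dev/null
python3 nudge.py '[[0,0,0,0,0.3],[0,0,0,0,0.3]]' >/dev/null
python3 to.py .4204 .3713 .040
```

```text
t 8.15 pos [0.4188 0.3718 0.1431] go [-0.0016 -0.0004  0.1031] ydir deg 90.2 z [-0.001 -0.001 -1.   ] j [-0.79  0.42 -0.04  1.83  0.02  0.89  0.73] w 0.416 gf 15.0
```

```bash
python3 nudge.py '[[-0.0015,0,0.04,0,0.3],[0,0,0.03,0,0.3],[0,0,0.02,0,0.3],[0,0,0,0,0.3],[0,0,0,0,0.3],[0,0,0,0,0.3]]' >/dev/null
python3 to.py .4204 .3713 .0387
```

```text
t 8.75 pos [0.4219 0.3714 0.0551] go [ 0.0015 -0.0001  0.0164] ydir deg 90.1 z [ 0.002  0.001 -1.   ] j [-0.79  0.53 -0.04  1.91  0.03  0.7   0.73] w 0.415 gf 15.0
```

```bash
python3 nudge.py '[[0.001,0,0.008,0,0.3],[0,0,0.006,0,0.3],[0,0,0.001,0,0.3],[0,0,0.001,0,0.3],[0,0,0,0,0.3],[0,0,0,0,0.3]]'
python3 to.py .4204 .3713 .0387
```

```text
clock: 9.35
position: [0.42, 0.3716, 0.0384]
ee_rot: [-0.004, 3.141, 0.001]
force: [-2.2, -1.1, 7.8]
width: 0.409
gripper_force: 15.0
t 9.35 pos [0.42   0.3716 0.0384] go [-0.0004 -0.0003 -0.0003] ydir deg 90.1 z [ 0.  0. -1.] j [-0.79  0.56 -0.04  1.92  0.03  0.67  0.72] w 0.409 gf 15.0
```

```bash
python3 nudge.py '[[0,0,0,0,0.8],[0,0,0,0,0.8],[0,0,0,0,0.8],[0,0,0,0,0.8],[0,0,-0.03,0,0.8],[0,0,-0.04,0,1],[0,0,-0.04,0,1],[0,-0.042,-0.03,0,1],[0,-0.042,-0.03,0,1],[0,-0.042,0,0,1]]' >/dev/null
python3 snap.py w7
python3 nudge.py '[[0,-0.042,0,0,1],[0,-0.042,0,0,1],[0,-0.042,0,0,1],[0,-0.04,0,0,1],[0,0,0,0,1],[0,0,0,0,1]]' >/dev/null
python3 snap.py w8;python3 to.py .427 .08 .006
python3 -c "
import cv2,numpy as np
cv2.imwrite('pics/m4.png',np.vstack([cv2.imread('pics/w7.png')[:260],cv2.imread('pics/w8.png')[:260]]))"
```

```text
t 11.05 pos [0.4207 0.0825 0.2058] go [-0.0063 -0.0026  0.1998] ydir deg 90.1 z [ 0.  0. -1.] j [-0.4   0.13  0.09  2.06 -0.02  0.95  1.27] w 1.001 gf 0.0
```

View pics/m4.png

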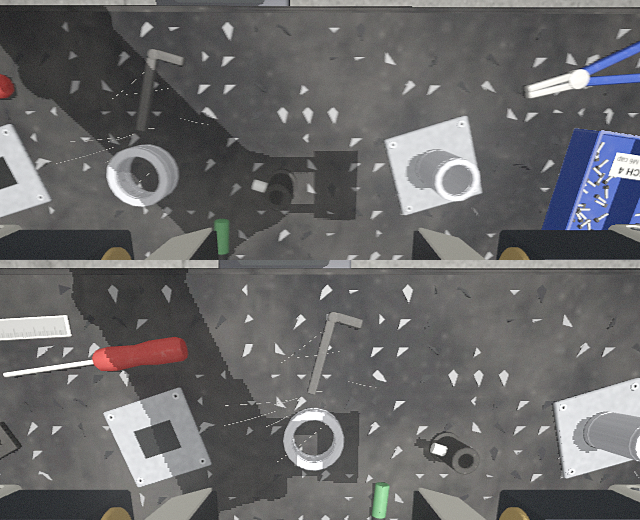

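w7 shows the tube standing on the small-ring pad (rim at 455,180). The collar is alone at w7 (142,175) and w8 (314,179). Measuring both.

```bash
python3 - <<'E'
from h import *;import pickle
D={i:pickle.load(open(f"w{i}.pkl","rb")) for i in(7,8)};r=[]
for i,d in D.items():
    g=cv2.cvtColor(d["image"],cv2.COLOR_BGR2GRAY)
    cs,h=cv2.findContours((g>(225 if i==7 else 150)).astype(np.uint8),cv2.RETR_CCOMP,cv2.CHAIN_APPROX_NONE)
    for k,q in zip(cs,h[0]):
        x,y,w,hh=cv2.boundingRect(k);c=(x+w/2-.5,y+hh/2-.5)
        if q[3]>=0 and 25<w<60: print(i,c,w,hh,"z30",onz(d,*c,.03).round(4),"z67",onz(d,*c,.067).round(4))
E
```

```text
7 (457.0, 180.0) 35 33 z30 [0.4282 0.3847 0.03  ] z67 [0.4199 0.3695 0.067 ]
7 (551.5, 85.0) 38 13 z30 [0.3407 0.4603 0.03  ] z67 [0.342  0.4368 0.067 ]
8 (313.5, 177.5) 44 38 z30 [0.4232 0.0798 0.03  ] z67 [0.4153 0.0799 0.067 ]
8 (157.5, 178.0) 50 41 z30 [ 0.4238 -0.0678  0.03  ] z67 [ 0.4159 -0.0513  0.067 ]
```

```bash
python3 nudge.py '[[-0.005,-0.002,0.04,0,1],[0,0,0.04,0,1],[0,0,0.04,0,1],[0,0,0.03,0,1],[0,0,0,0,1],[0,0,0,0,1],[0,0,0,0,1]]' >/dev/null
python3 to.py .426 .08 .006
```

```text
t 11.75 pos [0.4267 0.0809 0.0572] go [ 0.0008 -0.0009  0.0512] ydir deg 90.2 z [ 0.002  0.001 -1.   ] j [-0.37  0.37  0.07  2.21 -0.05  0.55  1.32] w 1.001 gf 0.0
```

```bash
python3 nudge.py '[[0,0,0.025,0,1],[0,-0.001,0.02,0,1],[0,0,0.004,0,1],[0,0,0,0,1],[0,0,0,0,1],[0,0,0,0,0.5],[0,0,0,0,0.5],[0,0,0,0,0.5],[0,0,0,0,0.5],[0,0,0,0,0.5]]' 20
python3 to.py .426 .08 .006
```

```text
clock: 12.75
position: [0.4257, 0.079, 0.0069]
ee_rot: [-0.003, 3.141, 0.0]
force: [-1.0, 0.2, 3.0]
width: 0.624
gripper_force: 20.0
t 12.75 pos [0.4257 0.079  0.0069] go [-0.0003  0.001   0.0009] ydir deg 90.1 z [ 0.  0. -1.] j [-0.35  0.48  0.06  2.25 -0.06  0.42  1.33] w 0.624 gf 20.0
```

```bash
python3 nudge.py '[[0,0,-0.03,0,0.5],[0,0,-0.04,0,0.5],[0,0,-0.04,0,0.5],[-0.032,0.03,0,0,0.5],[-0.032,0.03,0,0,0.5],[-0.033,0.03,0,0,0.5],[-0.033,0.031,0,0,0.5],[-0.033,0.031,0,0,0.5],[0,0,0,0,0.5],[0,0,0,0,0.5]]' >/dev/null
python3 to.py .5887 .2308 .0122
```

```text
t 13.75 pos [0.588  0.2318 0.1157] go [-0.0009 -0.0009  0.1035] ydir deg 90.2 z [-0.002 -0.001 -1.   ] j [-0.52  0.55  0.08  1.68 -0.06  0.91  1.16] w 0.624 gf 20.0
```

```bash
python3 nudge.py '[[0,-0.001,0.04,0,0.5],[0,0,0.03,0,0.5],[0,0,0.02,0,0.5],[0,0,0.007,0,0.5],[0,0,0,0,0.5],[0,0,0,0,0.5],[0,0,0,0,0.5]]' >/dev/null
python3 to.py .5887 .2308 .0122
```

```text
t 14.45 pos [0.5891 0.2305 0.0213] go [0.0005 0.0003 0.0091] ydir deg 90.1 z [ 0.002  0.001 -1.   ] j [-0.5   0.67  0.07  1.75 -0.07  0.72  1.17] w 0.626 gf 20.0
```

```bash
python3 nudge.py '[[0,0,0.005,0,0.5],[0,0,0.003,0,0.5],[0,0,0.0015,0,0.5],[0,0,0,0,0.5],[0,0,0,0,0.5]]'
python3 to.py .5887 .2308 .0122
```

```text
clock: 14.95
position: [0.5886, 0.2304, 0.0119]
ee_rot: [-0.004, 3.141, 0.001]
force: [-5.0, -2.0, 15.8]
width: 0.621
gripper_force: 20.0
t 14.95 pos [0.5886 0.2304 0.0119] go [-0.0001  0.0004 -0.0003] ydir deg 90.1 z [ 0.001  0.001 -1.   ] j [-0.5   0.68  0.07  1.76 -0.07  0.71  1.17] w 0.621 gf 20.0
```

```bash
python3 nudge.py '[[0,0,0,0,1],[0,0,0,0,1],[0,0,0,0,1],[0,0,-0.04,0,1],[0,0,-0.045,0,1],[0,0,-0.045,0,1],[0.015,-0.04,-0.04,0,1],[0.015,-0.04,-0.04,0,1],[0,0,0,0,1],[0,0,0,0,1]]' >/dev/null
python3 snap.py w9
python3 nudge.py '[[0,-0.04,0,0,1],[0,-0.04,0,0,1],[0,-0.04,0,0,1],[0,0,0,0,1],[0,0,0,0,1]]' >/dev/null
python3 snap.py w10; python3 to.py .565 .07 .02
python3 -c "
import cv2,numpy as np
f=lambda x:cv2.resize(x,None,fx=2,fy=2,interpolation=cv2.INTER_CUBIC)
a=cv2.imread('pics/w9.png');b=cv2.imread('pics/w10.png')
cv2.imwrite('pics/m5.png',np.vstack([a[:260],b[:260]]))"
```

```text
t 16.55 pos [0.5628 0.0434 0.2074] go [-0.0027  0.0265  0.1874] ydir deg 90.2 z [-0.002  0.001 -1.   ] j [-0.27  0.35  0.14  1.76 -0.06  1.04  1.46] w 1.003 gf 0.0
```

View pics/m5.png

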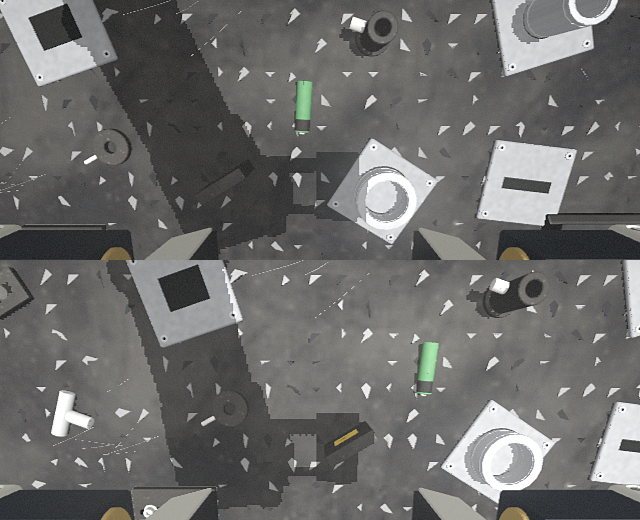

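w9 and w10 show the collar on the large ring (385,198 / 510,201). The block is in shadow at w9 (228,183) and w10 (345,178), so I'll crop and stretch the contrast.

```bash
python3 - <<'E'
import cv2,numpy as np
f=lambda n,x,y:cv2.resize(np.clip((cv2.imread(f'pics/{n}.png')[y:y+75,x:x+100].astype(float)-10)*2.6,0,255).astype(np.uint8),None,fx=4,fy=4,interpolation=cv2.INTER_CUBIC)
cv2.imwrite('pics/m6.png',np.vstack([np.hstack([f('w9',180,145),f('w10',300,145)]),np.hstack([f('w3',130,140),f('w6',215,55)])]))
E
```

```text
(no output)
```

View pics/m6.png

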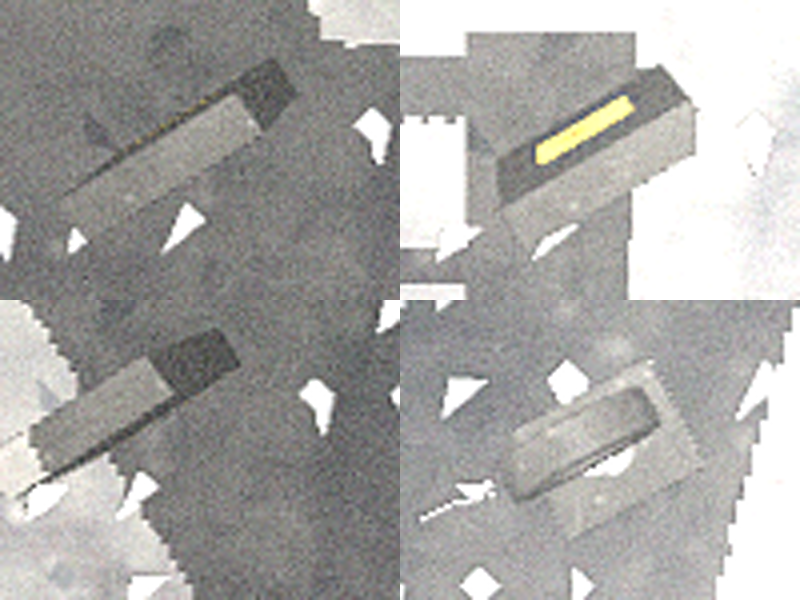

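w10: block top corners at px (325.8,161.5), (373,136), (373,147.5), (331.8,173.5). w9: (195,196), (239.5,169), (245.5,179), (201,206). Lens foot in w6: (277.5,70.5), (292,96.2), (258,114.2).

```bash
python3 - <<'E'
from h import *;import pickle
L=lambda i:pickle.load(open(f"w{i}.pkl","rb"))
f=lambda X,Y,x,y:[(x+a/4,y+b/4) for a,b in zip(X,Y)]
a,b=L(9),L(10)
A=f((60,238,262,85),(205,95,135,245),180,145);B=f((103,291,293,128),(206,105,152,255),300,145)
for p,q in zip(A,B):print(*tri([ray(a,*p),ray(b,*q)]))
ca,cb=np.mean(A,0),np.mean(B,0);p,e=tri([ray(a,*ca),ray(b,*cb)]);print("blk",p,e)
for d,Q in((a,A),(b,B)):
    P=np.array([onz(d,*q,.05) for q in Q]);print((P.mean(0)).round(4),np.linalg.norm(np.diff(P[[0,1,2,3,0]],axis=0),axis=1).round(4),[round(np.degrees(np.arctan2(*(P[j]-P[i])[1::-1])),1) for i,j in((0,1),(3,2))])
d=L(6);P=np.array([onz(d,*q,.008) for q in f((250,308,172),(62,165,237),215,55)]);print("foot",P.round(4).tolist(),"c",((P[0]+P[2])/2).round(4),[np.linalg.norm(P[1]-P[i]).round(4) for i in(0,2)],"long deg",np.degrees(np.arctan2(*(P[1]-P[2])[1::-1])))
E
```

```text
[0.57959518 0.05160039 0.04953669] 0.0008435768174422416
[0.55528202 0.09332364 0.04872209] 0.00021744926893663846
[0.5676979  0.09606164 0.03769657] 0.0010231251932712663
[0.58939447 0.05729275 0.05203953] 0.0001452990872485588
blk [0.57296201 0.07450783 0.04701922] 0.0001314328525525641
[0.5722 0.0751 0.05  ] [0.0491 0.0104 0.0493 0.0107] [np.float64(121.3), np.float64(121.7)]
[0.5725 0.074  0.05  ] [0.0477 0.0107 0.0439 0.013 ] [np.float64(119.3), np.float64(123.5)]
foot [[0.4141, -0.235, 0.008], [0.4386, -0.221, 0.008], [0.4565, -0.2559, 0.008]] c [ 0.4353 -0.2455  0.008 ] [np.float64(0.0283), np.float64(0.0392)] long deg 117.10479578030319
```

```bash
python3 nudge.py '[[-0.009,0.031,0,0,0.55],[0,0,0,0.147,0.55],[0,0,0,0.147,0.55],[0,0,0,0.147,0.55],[0,0,0,0.147,0.55],[0,0,0,0.147,0.55],[0,0,0,0.147,0.55],[0,0,0.04,0.147,0.55],[0,0,0.04,0,0.55],[0,0,0,0,0.55]]' >/dev/null
python3 nudge.py '[[0,0,0,0,0.55],[0,0,0,0,0.55]]' >/dev/null
python3 to.py .5723 .0745 .020
python3 -c "
from h import *;import pickle
d=pickle.load(open('w2.pkl','rb'));print([onz(d,u,v,z).round(3) for u,v,z in((346,203,.0),(346,203,.03),(290,130,.005))])"
```

```text
t 17.75 pos [0.5732 0.0738 0.1304] go [ 0.0011 -0.0007  0.1104] ydir deg 31.3 z [ 0.002  0.001 -1.   ] j [-0.46  0.46  0.33  1.83 -0.19  0.88  0.51] w 0.548 gf 0.0
[array([0.615, 0.406, 0.   ]), array([0.607, 0.403, 0.03 ]), array([0.536, 0.345, 0.005])]
```

```bash
python3 nudge.py '[[0.001,0,0.04,0,0.55],[0,0,0.03,0,0.55],[0,0,0.02,0,0.55],[0,0,0,0,0.55],[0,0,0,0,0.55]]' >/dev/null
python3 to.py .5723 .0745 .020; python3 snap.py w11
python3 -c "
import cv2,numpy as np
cv2.imwrite('pics/m7.png',np.clip(cv2.imread('pics/w11.png').astype(float)*1.8,0,255).astype(np.uint8))"
```

```text
t 18.25 pos [0.5727 0.074  0.0403] go [ 0.0007 -0.0001  0.0203] ydir deg 31.2 z [ 0.002  0.001 -1.   ] j [-0.42  0.58  0.28  1.9  -0.24  0.69  0.55] w 0.55 gf 0.0
```

View pics/m7.png

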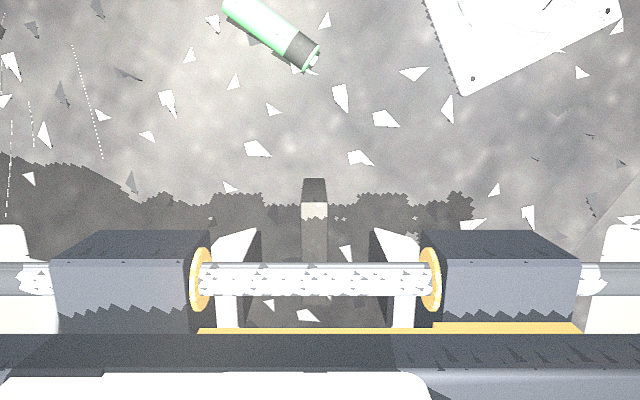

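The block (around u 302–327) sits squarely between the fingers. Descending and gripping.

```bash
python3 nudge.py '[[0.001,0,0.012,0,0.55],[0,0,0.008,0,0.55],[0,0,0,0,0.55],[0,0,0,0,0],[0,0,0,0,0],[0,0,0,0,0],[0,0,0,0,0],[0,0,0,0,0],[0,0,0,0,0]]' 25
python3 to.py .5723 .0745 .020
```

```text
clock: 19.2
position: [0.5711, 0.0747, 0.0188]
ee_rot: [1.543, 2.736, 0.0]
force: [-0.6, 0.0, 2.0]
width: 0.137
gripper_force: 25.0
t 19.2 pos [0.5711 0.0747 0.0188] go [-0.0007  0.0009 -0.0012] ydir deg 31.2 z [ 0.  0. -1.] j [-0.41  0.62  0.27  1.91 -0.26  0.65  0.56] w 0.137 gf 25.0
```

```bash
python3 nudge.py '[[0,0,-0.03,0,0],[0,0,-0.04,0.133,0],[0,0,-0.04,0.133,0],[0,0,0,0.134,0],[0,0,0,0.133,0],[0,0,0,0.133,0],[0,0,0,0,0],[0.04,-0.004,0,0,0],[0.04,-0.004,0,0,0],[0.04,-0.004,0,0,0]]' >/dev/null
python3 nudge.py '[[0.044,-0.004,0,0,0],[0.044,-0.004,0,0,0],[0.044,-0.004,0,0,0],[0.044,-0.004,0,0,0],[0,0,0,0,0],[0,0,0,0,0],[0,0,0,0,0]]' >/dev/null
python3 to.py .580 .3795 .0238
```

```text
t 20.9 pos [0.5794 0.3703 0.1284] go [ 0.0094 -0.0005  0.1046] ydir deg -6.9 z [-0.    -0.001 -1.   ] j [-0.95  0.66  0.5   1.54 -0.35  1.03 -0.48] w 0.128 gf 25.0
```

```bash
python3 nudge.py '[[0.01,0,0.03,0,0],[0,0,0.03,0,0],[0,0,0.025,0,0],[0,0,0.01,0,0],[0,0,0,0,0],[0,0,0,0,0],[0,0,0,0,0]]' >/dev/null
python3 to.py .580 .3795 .0238
```

```text
t 21.6 pos [0.5816 0.3819 0.0355] go [-0.0026 -0.0013  0.0117] ydir deg -7.0 z [ 0.002  0.001 -1.   ] j [-0.93  0.77  0.45  1.59 -0.4   0.88 -0.45] w 0.128 gf 25.0
```

```bash
python3 nudge.py '[[-0.0015,-0.001,0.006,0,0],[0,0,0.004,0,0],[0,0,0.002,0,0],[0,0,0,0,0],[0,0,0,0,0]]'
python3 to.py .580 .3795 .0238
```

```text
clock: 22.1
position: [0.5794, 0.3804, 0.0236]
ee_rot: [-2.352, -2.081, -0.001]
force: [-6.4, -3.4, 16.8]
width: 0.131
gripper_force: 25.0
t 22.1 pos [0.5794 0.3804 0.0236] go [-0.0008  0.0007 -0.0002] ydir deg -7.0 z [ 0.     0.001 -1.   ] j [-0.93  0.78  0.44  1.6  -0.41  0.86 -0.44] w 0.131 gf 25.0
```

```bash
python3 nudge.py '[[0,0,0,0,0.35],[0,0,0,0,0.35],[0,0,0,0,0.35],[0,0,-0.03,0,0.4],[0,0,-0.045,0,0.4],[0,0,-0.045,0,0.5],[0,0,-0.045,-0.1485,0.5],[-0.01,0,0,-0.1485,0.5],[-0.01,0,0,-0.1485,0.5],[-0.01,0,0,-0.1485,0.5]]' >/dev/null
python3 nudge.py '[[-0.037,-0.027,0,0,0.5],[-0.037,-0.027,0,0,0.5],[-0.037,-0.027,0,0,0.5],[-0.037,-0.027,0,0,0.5],[-0.037,-0.027,0,0,0.5],[-0.037,-0.027,0,0,0.5],[-0.037,-0.027,0,0,0.5],[-0.037,-0.027,0,0,0.5],[-0.037,-0.027,0,0,0.5],[0,0,0,0,0.5]]' >/dev/null
python3 nudge.py '[[0,0,0,0,0.5],[0,0,0,0,0.5]]' >/dev/null
python3 snap.py w12
python3 to.py .4353 -.2455 .042
```

```text
t 24.35 pos [ 0.5197 -0.0544  0.1865] go [-0.1316 -0.1624  0.1444] ydir deg 27.2 z [-0.     0.001 -1.   ] j [-0.35  0.32  0.46  1.9  -0.17  0.96  0.66] w 0.499 gf 0.0
```

```bash
python3 nudge.py '[[-0.04,-0.025,0,0,0.5],[-0.04,-0.025,0,0,0.5],[-0.04,-0.025,0,0,0.5],[-0.04,-0.025,0,0,0.5],[0,0,0,0,0.5],[0,0,0,0,0.5],[0,0,0,0,0.5]]' >/dev/null
python3 snap.py w13
python3 nudge.py '[[0,-0.04,0,0,0.5],[0,-0.04,0,0,0.5],[0,-0.04,0,0,0.5],[0,0,0,0,0.5],[0,0,0,0,0.5],[0,0,0,0,0.5]]' >/dev/null
python3 snap.py w14
python3 to.py .4353 -.2455 .042
python3 - <<'E'
from h import *;import pickle
for i in(13,14):
    d=pickle.load(open(f"w{i}.pkl","rb"));print(i,[np.round(proj(d,(.4353,-.2455,z))) for z in(0,.076)])
g=lambda n:np.clip((cv2.imread(f'pics/{n}.png')[:270].astype(float)-8)*1.7,0,255).astype(np.uint8)
cv2.imwrite('pics/m8.png',np.vstack([g('w13'),g('w14')]))
E
```

```text
t 25.75 pos [ 0.3978 -0.2972  0.1867] go [0.0288 0.057  0.1447] ydir deg 27.2 z [ 0.  0. -1.] j [ 0.1   0.28  0.55  1.97 -0.18  0.94  1.21] w 0.502 gf 0.0
13 [array([250., 143.]), array([232., 155.])]
14 [array([375., 142.]), array([391., 154.])]
```

View pics/m8.png

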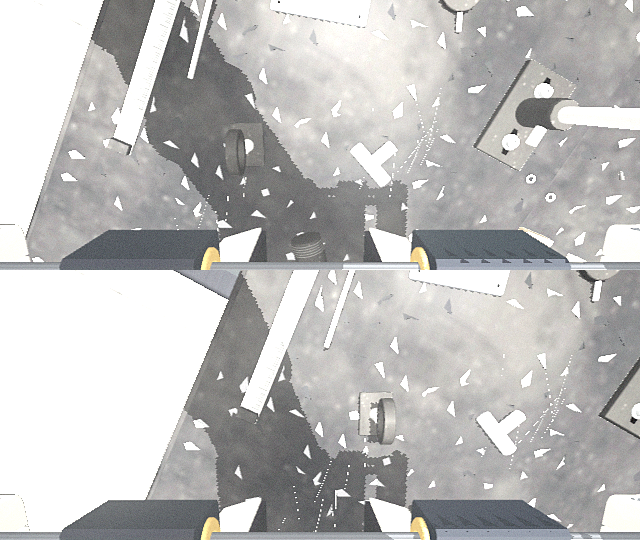

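w13 shows the lens ring at (235.5,151) with the foot's right edge at 264. In w14 the ring is at (387.5,151) with the foot's left edge at 360. The ring runs along image vertical, so the yaw is right.

```bash
python3 - <<'E'
from h import *;import pickle
a,b=[pickle.load(open(f"w{i}.pkl","rb")) for i in(13,14)]
print(tri([ray(a,235.5,151),ray(b,387.5,151)]))
ax=R.from_rotvec(arm.observe()["ee_rot"]).apply([0,1,0])
for d,u in((a,264),(b,360)): p=onz(d,u,143,.006);print(p, (p-[.4353,-.2455,0])@ax)
E
```

```text
(array([ 0.43487216, -0.24507051,  0.06151233]), np.float64(0.00040280204851189563))
[ 0.44790186 -0.23804595  0.006     ] 0.014619220047291742
[ 0.42187998 -0.25244895  0.006     ] -0.015109036949268384
```

```bash
python3 nudge.py '[[0.015,0.029,0,0,0.5],[0.014,0.028,0,0,0.5],[0,0,0.04,0,0.5],[0,0,0.04,0,0.5],[0,0,0,0,0.5],[0,0,0,0,0.5],[0,0,0,0,0.5]]' >/dev/null
python3 to.py .4350 -.2453 .042
```

```text
t 26.45 pos [ 0.435  -0.2474  0.1083] go [0.0019 0.0009 0.0663] ydir deg 27.0 z [ 0.002 -0.001 -1.   ] j [ 0.05  0.4   0.48  2.04 -0.26  0.76  1.16] w 0.505 gf 0.0
```

```bash
python3 nudge.py '[[0.001,0.001,0.03,0,0.5],[0,0,0.025,0,0.5],[0,0,0.01,0,0.5],[0,0,0,0,0.5],[0,0,0,0,0],[0,0,0,0,0],[0,0,0,0,0],[0,0,0,0,0],[0,0,0,0,0],[0,0,0,0,0]]' 20
python3 to.py .4350 -.2453 .042
```

```text
clock: 27.45
position: [0.4343, -0.2455, 0.0419]
ee_rot: [1.64, 2.679, 0.0]
force: [-0.3, 0.7, 3.7]
width: 0.096
gripper_force: 20.0
t 27.45 pos [ 0.4343 -0.2455  0.0419] go [-0.0001  0.0007 -0.0001] ydir deg 27.0 z [ 0.  0. -1.] j [ 0.1   0.5   0.41  2.1  -0.35  0.61  1.23] w 0.096 gf 20.0
```

```bash
python3 nudge.py '[[0,0,-0.03,0,0],[0,0,-0.04,0.084,0],[0,0,-0.02,0.084,0],[0.04,0.0115,0,0,0],[0.04,0.0115,0,0,0],[0.04,0.0115,0,0,0],[0.04,0.0115,0,0,0],[0,0,0,0,0],[0,0,0,0,0],[0,0,0,0,0]]' >/dev/null
python3 to.py .430 -.0794 .0469
```

```text
t 28.45 pos [ 0.4302 -0.08    0.1318] go [ 0.0007 -0.      0.0849] ydir deg 17.3 z [ 0. -0. -1.] j [-0.38  0.27  0.54  2.16 -0.2   0.76  0.59] w 0.094 gf 20.0
```

```bash
python3 nudge.py '[[0,0,0.03,0,0],[0,0,0.03,0,0],[0,0,0.015,0,0],[0,0,0,0,0],[0,0,0,0,0],[0,0,0,0,0]]' >/dev/null
python3 to.py .430 -.0794 .0469
```

```text
t 29.05 pos [ 0.4309 -0.0798  0.0576] go [ 0.0007 -0.0008  0.0107] ydir deg 17.3 z [ 0.002 -0.    -1.   ] j [-0.29  0.4   0.46  2.23 -0.33  0.57  0.71] w 0.093 gf 20.0
```

```bash
python3 nudge.py '[[0,0,0.006,0,0],[0,0,0.003,0,0],[0,0,0.0015,0,0],[0,0,0.001,0,0],[0,0,0,0,0],[0,0,0,0,0]]'
python3 to.py .430 -.0794 .0469
```

```text
clock: 29.65
position: [0.4305, -0.079, 0.0462]
ee_rot: [1.86, 2.532, 0.002]
force: [-4.2, 0.3, 21.3]
width: 0.092
gripper_force: 20.0
t 29.65 pos [ 0.4305 -0.079   0.0462] go [-0.0002 -0.0006 -0.0007] ydir deg 17.4 z [ 0.001  0.001 -1.   ] j [-0.28  0.43  0.44  2.24 -0.35  0.54  0.73] w 0.092 gf 20.0
```

```bash
python3 nudge.py '[[0,0,-0.001,0,0.4],[0,0,0,0,0.4],[0,0,0,0,0.4],[0,0,-0.03,0,0.4],[0,0,-0.04,0,0.5],[0,0,-0.045,0,0.5],[-0.03,0,-0.045,0,0.5],[-0.03,0,0,0,0.5],[0,0,0,0,0.5],[0,0,0,0,0.5]]' >/dev/null
python3 snap.py w15
python3 - <<'E'
from h import *
t=cam("top");s=cam("scene");w=cv2.imread("pics/w15.png")
f=lambda x,w,h:cv2.resize(x,(w,h),interpolation=cv2.INTER_CUBIC)
cv2.imwrite("pics/m9.png",np.vstack([np.hstack([f(s["image"][140:290,200:400],400,300),f(w[:240],400,300)]),f(t["image"][150:255,180:460],800,300)]))
print(arm.observe()["clock"])
E
```

```text
30.8
```

View pics/m9.png

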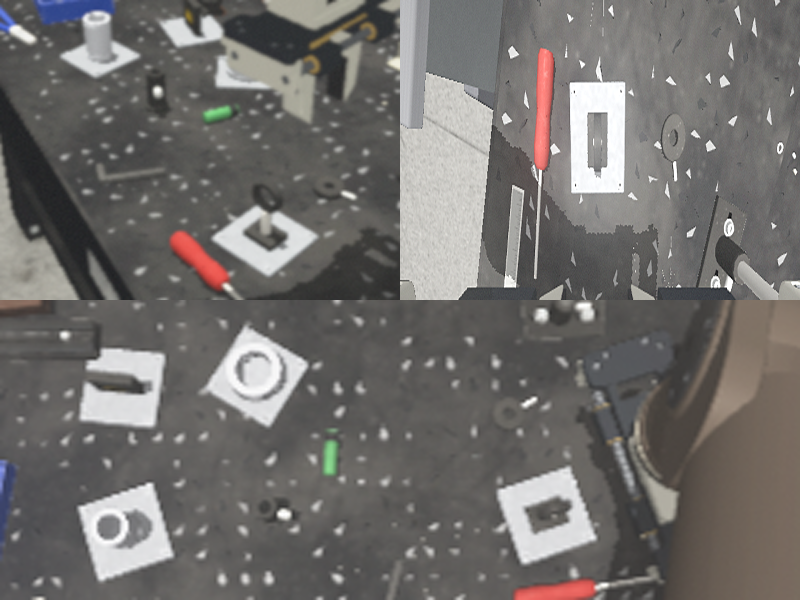

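All four parts stand upright on their outlines: scene crop shows the tube (97,35), block (195,18) and lens (265,215), and the top crop shows the collar (255,370). The post holder still stands where it was, and the gripper is clear of everything.

```bash
python3 -c "
from cell import arm;print(arm.sign_off())"
```

```text
the job is handed in; nothing more can be done
None
```

I placed all four parts upright on their own outlines, left the post holder where it stood, and handed the job in at about 31 s on the robot clock; the hand-in gave no verdict.

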